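# Tea canisters back on their board by height

## Task

Line up the four steel tea canisters on the wooden board, each standing upright in the middle of its own cork mat, in order of height: the tallest at the end next to the green bowl, stepping down to the shortest at the end next to the glass dish. Leave the bowl and the dish where they stand.

Things in the scene. Friction and masses are not known exactly. Their poses are not given: they have to be found in the camera images.
- canister_tallest: the tallest and widest of four loose plain steel tea canisters: an upright closed cylinder 66 mm in diameter and 120 mm high to the flat of its lid, with a dark knob 16 mm wide in the middle of the lid that rises 12 mm more; about 340 g. Origin at the centre of its underside, z up along its axis
- canister_second: the second tallest of four loose plain steel tea canisters: an upright closed cylinder 60 mm in diameter and 98 mm high to the flat of its lid, with a dark knob 16 mm wide in the middle of the lid that rises 12 mm more; about 240 g. Origin at the centre of its underside, z up along its axis
- canister_third: the third tallest of four loose plain steel tea canisters: an upright closed cylinder 54 mm in diameter and 76 mm high to the flat of its lid, with a dark knob 16 mm wide in the middle of the lid that rises 12 mm more; about 160 g. Origin at the centre of its underside, z up along its axis
- canister_shortest: the shortest and narrowest of four loose plain steel tea canisters: an upright closed cylinder 48 mm in diameter and 54 mm high to the flat of its lid, with a dark knob 16 mm wide in the middle of the lid that rises 12 mm more; about 100 g. Origin at the centre of its underside, z up along its axis
- mat_a: one of four identical round cork mats, 70 mm across, 3 mm thick, in one straight row, 80 mm from centre to centre, on a dark wooden board (100 by 330 mm, 15 mm thick) that may lie turned a little; all fixed. The letter does not tell its place in the row. Origin at the centre of its underside, 15 mm above the shelf; its top, where a canister stands, is at 18 mm
- mat_b: one of four identical round cork mats, 70 mm across, 3 mm thick, in one straight row, 80 mm from centre to centre, on a dark wooden board (100 by 330 mm, 15 mm thick) that may lie turned a little; all fixed. The letter does not tell its place in the row. Origin at the centre of its underside, 15 mm above the shelf; its top, where a canister stands, is at 18 mm
- mat_c: one of four identical round cork mats, 70 mm across, 3 mm thick, in one straight row, 80 mm from centre to centre, on a dark wooden board (100 by 330 mm, 15 mm thick) that may lie turned a little; all fixed. The letter does not tell its place in the row. Origin at the centre of its underside, 15 mm above the shelf; its top, where a canister stands, is at 18 mm
- mat_d: one of four identical round cork mats, 70 mm across, 3 mm thick, in one straight row, 80 mm from centre to centre, on a dark wooden board (100 by 330 mm, 15 mm thick) that may lie turned a little; all fixed. The letter does not tell its place in the row. Origin at the centre of its underside, 15 mm above the shelf; its top, where a canister stands, is at 18 mm
- bowl: loose green ceramic bowl, 116 mm across the rim and 55 mm high, standing just off one end of the board (which end changes), in line with the row, about 135 mm from the centre of the nearest mat and 375 mm from the farthest. Origin at the centre of its underside, z up
- dish: loose clear glass dish, 100 mm across and 26 mm high, standing just off the other end of the board, about 135 mm from the centre of the nearest mat. Origin at the centre of its underside, z up. (Among the canisters, never nearer than 15 mm to one, are a glass jar 92 mm high, a tea glass 84 mm high and flat tongs 18 mm high.)
Not all that is in view belongs to the job. What is shaped like the canister_second but red is not meant. Leave any yellow look-alike of the canister_third alone.

How it is judged:
By the outcome, as a careful person would: the job done as asked, in the order asked, and still so for the second after the job is handed in, with the robot touching nothing.
It also fails if it takes over 112 s, if anything falls off the work surface, if the arm or the gripper's body presses on something with over 40 N, if the wrist force passes 120 N, or if a joint passes its speed limit or range.

## Robot

A 6-joint arm with a two-finger parallel gripper is mounted at the origin on the work surface. World frame = base frame: x ahead of the robot, y to its left, z up, the work surface at z = 0. Lengths are in m, angles in rad, forces in N, time in s.
With the tool pointing down it reaches from about 0.275 to 0.775 m from the base axis. Payload 14.6 kg.
Tool frame: the origin (TCP) lies at the very end of the fingers, on their centre line; the grasp point (between the pads) lies 19 mm behind it; x points along the fingers, z is the direction in which the jaws open and shut, and the axes are right-handed (so a half turn about x gives the same grasp; the last joint's range is limited). The gripper opens to 85 mm and grips with 20 to 120 N. Pads are 22 mm wide; open, the fingers measure 114 mm over their backs; the gripper's body (76 mm by 85 mm) begins 54 mm behind the grasp point. The pads swing forward as they close: fully open they stand 13 mm farther back than shut.
Start: joints at [-1.273, 0.263, -0.048, 1.259, 0, 1.415], TCP at [0.23, -0.472, 0.231] pointing down, gripper open.
Joint ranges: [-2.65, 2.65], [-0.89, 1.7], [-1.18, 1.37], [-2.13, 2.11], [-1.35, 1.29], [-3.14, 3.14]. Speed limits (rad/s): [1.89, 1.89, 2.57, 2.79, 3.14, 3.14].

## Interface

Orientations are given as a rotation vector (axis times angle).
In Python, from bench import r gives the robot as it stands. The module is installed in compiled form; this text tells all that it offers.
- The arm moves only by the tool servo_tool, never from a script. Its argument "motion" is a list that holds one entry, the list of rows, each a list of 5 numbers: the shift along the tool's x, y, z in mm, then the turn about the tool's x in rad, then the finger opening in mm, from 0 to 85.4. A call has exactly 8 rows; each row shifts and turns the commanded pose from where the row before left it, along the tool's axes as they then stand; what a row does not reach is not made up. A row lasts 1/8 s, in which the tool goes at most 62.5 mm and 10.7 degrees, less where a joint would pass 70% of its speed; a pose out of reach is approached as far as the arm can. A call is refused whole if a number of a shift passes 62.5 or a number of a turn 0.188, either way. A call with a gripper value outside its range is refused whole. The fingers move at their own pace and stop on an object; "grip_force" is the grip in N (left out, the last holds). Time passes only in rows, so rows that do not move let the fingers close, or fill a call up. It gives the time, the measured TCP pose, the force and the opening at its end, in the units of the state.
- r.read_state(): the state, without advancing time (a new reading comes with each control period).
- r.capture(name): name is "side" or "top"; returns (picture, depth): 400x640x3 uint8, blue, green, red; 400x640 float32, m along the optical axis (not along the pixel's ray), 0 where there is no reading.
- r.get_calibration(name): a dict with "mtx" (3x3 intrinsics, pixels), "rvec" (rotation vector, rad) and "tvec" (3), from world to camera coordinates, as OpenCV has them. Camera axes: x right, y down, z forward; pixel columns grow to the right and rows downward; lengths in m; the calibration is good to about 2 mm. A picture is of the moment at which its call begins. get_calibration takes no time and is no camera call.
- r.job_done(): hands the job in, once; it reports no verdict.
Trained networks look in the newest picture that a camera, given by its name, has taken for a name from the list of things; names that differ only in an ending like _2 or _b are one class to them, and where a whole thing is asked for, a point or a joint stands for the part that bears it (a point fixed in the world has none). Each returns a list of dicts, best first, with "p" (0 to 1); they miss things now and then, are a little off and sometimes report something else, mostly with a low value. They report only what shows in the picture. A call takes as long as a camera call. They do not tell look-alikes from the thing itself.
- r.spot_in(query, camera): "box" ([centre column, centre row, width, height] in pixels, round what is visible of it).
- r.masks_of(query, camera): "mask" (400x640 bool, what is visible of it) and "box" ([centre column, centre row, width, height] in pixels, round what is visible of it).
- r.spot_point(query, camera): "point" ([column, row] in pixels: a listed point, or the origin of a listed thing).
The state is a dict: "time_s": time; "joint_positions": joint angles; "qd": joint speeds; "joint_torque": joint torques, N m; "position": TCP position; "eef_rot": TCP orientation; "ft_force": force on the tool from outside, world axes, zero at the start; "ft_torque": the same for the moment, N m; "opening": opening from 0.0 (shut) to 1.0 (fully open).
Only numpy, scipy, OpenCV 4.12 (cv2) and the standard library are available. Lean on these libraries where they do the work, as an engineer would, in place of code of your own. Each camera call takes 0.05 s, during which the arm holds its last target. There are 200 camera calls.

## Working session

There is one attempt and no reset: what is moved stays moved. The work goes in short steps, Python scripts to look and compute and a tool call to move; the robot and the scene stay as the last step left them, time stands still between calls to the robot, and variables do not carry over. Pictures are saved under pics/ and viewed, about 12 in all and at most 16, crops included, and the job is handed in when it is done.

Besides the shell and the picture viewer there is one more tool, called after "Emit:" in YAML: its name, and indented under it one key for each argument. servo_tool: Moves the arm, as the interface text tells. Its arguments: {"type":"object","properties":{"motion":{"type":"array","items":{"type":"array","items":{"type":"array","items":{"type":"number"}}}},"grip_force":{"type":"number"}},"required":["motion"]}

```bash
mkdir -p pics; cat > h.py <<'E'
import numpy as np,cv2
from bench import r
def cal(n):
    c=r.get_calibration(n);R=cv2.Rodrigues(np.array(c["rvec"],float))[0]
    return np.array(c["mtx"]),R,np.array(c["tvec"]).ravel()
def pts(n,depth):
    K,R,t=cal(n);v,u=np.mgrid[:400,:640]
    c=np.stack([(u-K[0,2])/K[0,0]*depth,(v-K[1,2])/K[1,1]*depth,depth],-1)
    return (c-t)@R
def ray(n,u,v,z):
    K,R,t=cal(n);d=R.T@np.linalg.inv(K)@[u,v,1];o=-R.T@t
    return o+d*(z-o[2])/d[2]
E
python3 - <<'E'
from h import *
for n in("top","side"):
    p,d=r.capture(n);cv2.imwrite(f"pics/{n}0.png",p);np.savez(f"{n}0.npz",p=p,d=d)
    K,R,t=cal(n);print(n,K[0,0],(-R.T@t).round(3))
    for q in["canister_tallest","canister_second","canister_third","canister_shortest","mat_a","bowl","dish"]:
        for o in r.spot_point(q,n)[:5]:
            u,v=o["point"];print(q,round(o["p"],2),round(u),round(v),ray(n,u,v,.015 if q[0]=="m" else 0).round(3))
s=r.read_state();print(s["position"],s["eef_rot"],s["time_s"],s["ft_force"])
E
```

```text
top 497.03789524252534 [0.416 0.035 1.269]
canister_tallest 0.79 460 249 [ 0.447 -0.332  0.   ]
canister_second 0.93 252 226 [0.494 0.199 0.   ]
canister_second 0.62 212 239 [0.458 0.3   0.   ]
canister_third 0.88 366 239 [ 0.466 -0.092  0.   ]
canister_third 0.71 410 230 [ 0.491 -0.203  0.   ]
canister_shortest 0.87 288 249 [0.438 0.107 0.   ]
mat_a 0.89 298 167 [0.647 0.086 0.015]
mat_a 0.88 332 161 [ 0.663 -0.002  0.015]
mat_a 0.82 271 165 [0.651 0.154 0.015]
mat_a 0.8 360 163 [ 0.659 -0.073  0.015]
bowl 0.83 408 158 [ 0.678 -0.198  0.   ]
dish 0.81 220 170 [0.638 0.288 0.   ]
side 481.4524049858084 [0.094 0.969 0.687]
canister_tallest 0.9 402 166 [ 0.451 -0.322  0.   ]
canister_second 0.85 305 290 [0.461 0.302 0.   ]
canister_second 0.82 301 331 [0.415 0.408 0.   ]
canister_second 0.56 313 254 [0.501 0.188 0.   ]
canister_third 0.79 377 200 [ 0.451 -0.1    0.   ]
canister_third 0.52 376 178 [ 0.497 -0.217  0.   ]
canister_shortest 0.92 354 241 [0.436 0.102 0.   ]
mat_a 0.73 277 206 [0.669 0.064 0.015]
mat_a 0.71 303 183 [ 0.663 -0.07   0.015]
mat_a 0.65 291 199 [0.653 0.02  0.015]
mat_a 0.59 264 227 [0.647 0.16  0.015]
bowl 0.75 320 164 [ 0.685 -0.225  0.   ]
bowl 0.41 374 201 [ 0.457 -0.091  0.   ]
dish 0.7 235 262 [0.647 0.287 0.   ]
[ 0.2296611  -0.47211393  0.23128028] [ 0.86954436  1.39000836 -0.86957603] 0.8 [ 0.11929518  0.27048979 -0.03569124]
```

View pics/top0.png

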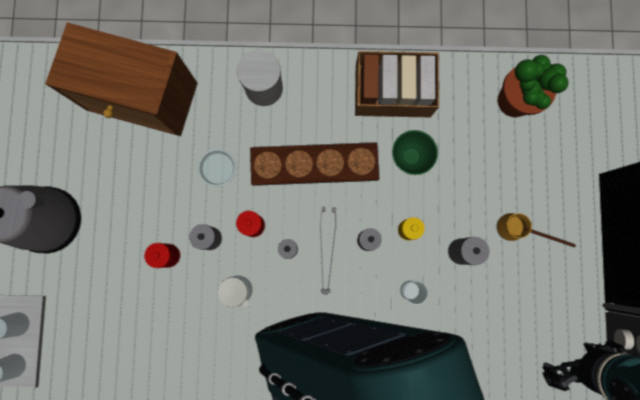

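View pics/side0.png

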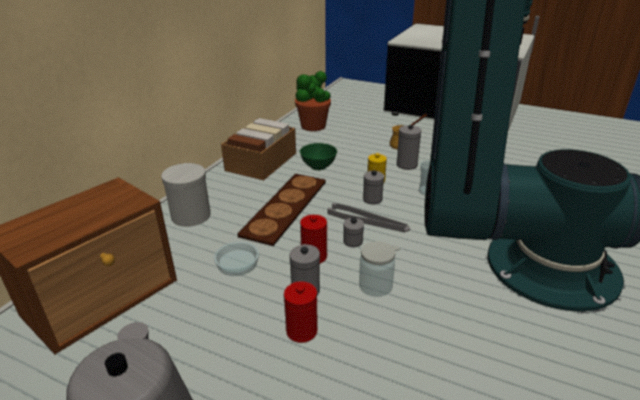

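Top view: the steel canisters are tallest (474,250), second (203,237, grey between two red look-alikes at (160,255) and (250,223)), third (370,239, with the yellow one at (413,229)) and shortest (288,249). The mats are at columns 267–361. The bowl is on the right at (415,152) and the dish on the left at (217,168). Next I'll measure from depth in both views.

```bash
python3 - <<'E'
from h import *
A={"tallest":(.447,-.332,.120,.033),"second":(.46,.30,.098,.030),"third":(.455,-.095,.076,.027),"shortest":(.437,.104,.054,.024)}
mats=[(.647,.152),(.653,.075),(.656,-.0),(.66,-.077)]
for n in("top","side"):
    f=np.load(f"{n}0.npz");p,d=f["p"],f["d"];P=pts(n,d);ok=d>0
    hsv=cv2.cvtColor(p,cv2.COLOR_BGR2HSV)
    for k,(x,y,h,rr) in A.items():
        near=ok&(np.hypot(P[...,0]-x,P[...,1]-y)<.055)
        for dz,l in((0,"lid"),(.012,"knob")):
            m=near&(abs(P[...,2]-h-dz)<.005)
            q=P[m]
            if len(q)>2: 
                c,R=cv2.minEnclosingCircle(q[:,:2].astype(np.float32)); print(n,k,l,len(q),"mean",q.mean(0).round(4),"circ",np.round(c,4),round(R,4),"maxz",P[near][:,2].max().round(4))
    q=ok&(P[...,0]>.6)&(P[...,0]<.72)&(P[...,1]>-.14)&(P[...,1]<.22)&(abs(P[...,2]-.018)<.015)
    cork=q&(hsv[...,2]>85)&(hsv[...,0]<25)&(hsv[...,1]>60)
    nn,lab,st,ce=cv2.connectedComponentsWithStats(cork.astype(np.uint8))
    for i in range(1,nn):
        if st[i,4]>60: print(n,"mat",st[i],P[lab==i].mean(0).round(4),ray(n,*ce[i],.018).round(4))
    for k,(x,y,h) in{"bowl":(.67,-.205,.055),"dish":(.64,.288,.026)}.items():
        q=P[ok&(np.hypot(P[...,0]-x,P[...,1]-y)<.075)&(abs(P[...,2]-h)<.006)]
        if len(q): c,R=cv2.minEnclosingCircle(q[:,:2].astype(np.float32));print(n,k,len(q),np.round(c,4),round(R,4))
p=cv2.imread("pics/top0.png")[140:310,140:500];cv2.imwrite("pics/crop.png",cv2.resize(p,None,fx=2.2,fy=2.2,interpolation=2))
R=cv2.Rodrigues(r.read_state()["eef_rot"])[0];print(R.round(3))
f=np.load("top0.npz");P=pts("top",f["d"])
for k,(u,v) in{"jar":(234,292),"glass":(411,291),"tongs1":(323,209),"tongs2":(325,291),"redA":(160,255),"redB":(250,222),"yel":(413,229)}.items():print(k,P[v,u].round(3))
E
```

```text
top tallest lid 577 mean [ 0.441  -0.3314  0.1192] circ [ 0.4409 -0.3322] 0.0335 maxz 0.1349
top tallest knob 35 mean [ 0.4412 -0.3316  0.131 ] circ [ 0.4408 -0.3326] 0.0079 maxz 0.1349
top second lid 454 mean [0.4613 0.3038 0.0979] circ [0.4616 0.3044] 0.0303 maxz 0.1137
top second knob 38 mean [0.4614 0.3044 0.1098] circ [0.4592 0.3105] 0.0146 maxz 0.1137
top third lid 339 mean [ 0.4642 -0.095   0.0756] circ [ 0.4643 -0.0953] 0.0267 maxz 0.0935
top third knob 34 mean [ 0.4645 -0.0948  0.0868] circ [ 0.4644 -0.0949] 0.0078 maxz 0.0935
top shortest lid 258 mean [0.4378 0.1051 0.0538] circ [0.4378 0.1048] 0.0238 maxz 0.0696
top shortest knob 32 mean [0.4379 0.1052 0.0657] circ [0.4386 0.1048] 0.0079 maxz 0.0696
top mat [316 149  28  27 584] [0.6603 0.0042 0.0174] [0.6601 0.0042 0.018 ]
top mat [348 148  27  27 583] [ 0.6652 -0.0756  0.0174] [ 0.665  -0.0755  0.018 ]
top mat [285 150  28  28 585] [0.6554 0.0839 0.0173] [0.6553 0.0839 0.018 ]
top mat [254 152  28  27 580] [0.6506 0.164  0.0176] [0.6505 0.1639 0.018 ]
top bowl 331 [ 0.6837 -0.2058] 0.0578
top dish 308 [0.6405 0.2916] 0.0
[... 598 characters left out ...]
 circ [0.4367 0.1041] 0.0256 maxz 0.0676
side shortest knob 31 mean [0.4369 0.1062 0.0651] circ [0.4383 0.1041] 0.0091 maxz 0.0676
side mat [279 175  38  28 554] [ 0.6612 -0.033   0.0181] [ 0.6612 -0.032   0.018 ]
side mat [265 203  27  16 339] [0.6537 0.0843 0.0182] [0.6538 0.0842 0.018 ]
side mat [249 218  29  18 393] [0.649  0.1641 0.0182] [0.6491 0.164  0.018 ]
side bowl 209 [ 0.6837 -0.207 ] 0.0609
side dish 384 [0.6403 0.2913] 0.0514
[[-0.     0.899  0.437]
 [-0.     0.437 -0.899]
 [-1.    -0.     0.   ]]
jar [0.334 0.224 0.092]
glass [ 0.339 -0.205  0.007]
tongs1 [0.539 0.019 0.018]
tongs2 [0.335 0.01  0.017]
redA [0.416 0.399 0.099]
redB [0.496 0.19  0.111]
yel [ 0.489 -0.194  0.091]
```

View pics/crop.png

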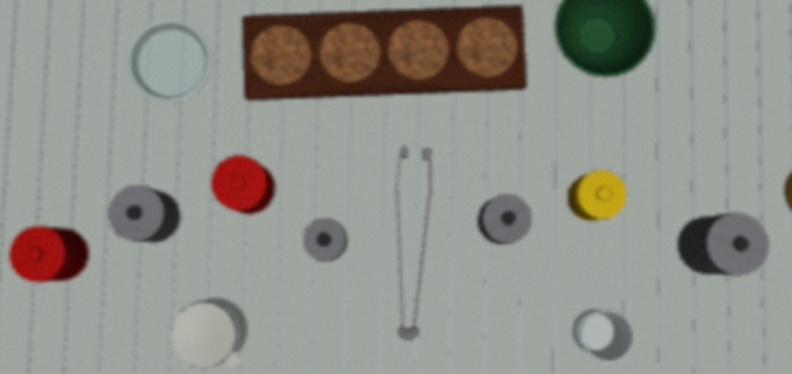

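Heights and diameters agree with the text, and both views agree to about 2 mm. Targets, from the bowl end: M1 (.665,-.0755), M2 (.660,.004), M3 (.655,.084), M4 (.650,.164). I'll place the shortest first so the gripper body stays above its neighbours, with the jaws square to the row. First I turn the tool.

Emit:
servo_tool:
  motion:
    - [[0,0,0,-0.1475,85],[0,0,0,-0.1475,85],[0,0,0,-0.1475,85],[0,0,0,-0.1475,85],[0,0,0,-0.1475,85],[0,0,0,-0.1475,85],[0,0,0,-0.1475,85],[0,0,0,-0.1475,85]]
  grip_force: 30

```text
time_s: 1.8
position: [0.2297, -0.4721, 0.2313]
eef_rot: [-0.053, 1.57, 0.053]
ft_force: [0.5, -0.7, -0.6]
opening: 0.996
```

```bash
cat >> h.py <<'E'
def go(x,y,z):
    s=r.read_state();R=cv2.Rodrigues(np.array(s["eef_rot"]))[0]
    d=np.array([x,y,z])-s["position"]
    print("t",round(s["time_s"],2),"pos",np.round(s["position"],4),"yaw",round(float(np.degrees(np.arctan2(R[1,2],R[0,2]))),2),"delta xyz mm",(R.T@d*1000).round(1),"open",round(s["opening"],3),"F",np.round(s["ft_force"],1),"q6",round(s["joint_positions"][5],2))
E
python3 -c "from h import *;go(.438,.105,.231)"
```

```text
t 1.8 pos [ 0.2297 -0.4721  0.2313] yaw 3.83 delta xyz mm [3.000e-01 5.619e+02 2.464e+02] open 0.996 F [ 0.5 -0.7 -0.6] q6 0.23
```

Emit:
servo_tool:
  motion:
    - [[0,40,31,0,85],[0,40,31,0,85],[0,40,31,0,85],[0,40,31,0,85],[0,40,31,0,85],[0,40,31,0,85],[0,40,31,0,85],[0,40,29,0,85]]

```text
time_s: 2.8
position: [0.4562, -0.136, 0.2314]
eef_rot: [-0.049, 1.57, 0.049]
ft_force: [0.3, -1.0, 0.2]
opening: 0.992
```

Emit:
servo_tool:
  motion:
    - [[0,40,0,0,85],[0,40,0,0,85],[0,40,0,0,85],[0,40,0,0,85],[0,40,0,0,85],[0,40,0,0,85],[0,2,0,0,85],[0,0,0,0,85]]

```text
time_s: 3.8
position: [0.4404, 0.1039, 0.2313]
eef_rot: [-0.049, 1.57, 0.049]
ft_force: [-0.0, 0.4, -0.4]
opening: 0.994
```

```bash
python3 -c "from h import *;go(.438,.105,.014)"
```

```text
t 3.8 pos [0.4404 0.1039 0.2313] yaw 3.58 delta xyz mm [217.3   1.3  -2.4] open 0.994 F [-0.   0.4 -0.4] q6 1.56
```

Emit:
servo_tool:
  motion:
    - [[35,1.3,-2.4,0,85],[35,0,0,0,85],[35,0,0,0,85],[35,0,0,0,85],[35,0,0,0,85],[25,0,0,0,85],[17,0,0,0,85],[0,0,0,0,60]]

```text
time_s: 4.8
position: [0.4374, 0.1042, 0.0136]
eef_rot: [-0.048, 1.572, 0.047]
ft_force: [-0.2, -0.4, 0.5]
opening: 0.809
```

Emit:
servo_tool:
  motion:
    - [[0,0,0,0,40],[0,0,0,0,40],[0,0,0,0,40],[0,0,0,0,40],[0,0,0,0,40],[0,0,0,0,40],[0,0,0,0,40],[0,0,0,0,40]]

```text
time_s: 5.8
position: [0.4385, 0.1049, 0.0151]
eef_rot: [-0.049, 1.569, 0.048]
ft_force: [-2.2, -3.1, 8.1]
opening: 0.554
```

```bash
python3 -c "from h import *;go(.438,.105,.014)"
```

```text
t 5.8 pos [0.4385 0.1049 0.0151] yaw 3.54 delta xyz mm [ 1.1  0.1 -0.5] open 0.554 F [-2.2 -3.1  8.1] q6 1.56
```

Emit:
servo_tool:
  motion:
    - [[-15,0,0,0,40],[-30,0,0,0,40],[-35,0,0,0,40],[-30,0,10,0,40],[0,10,35,0,40],[0,10,35,0,40],[0,10,35,0,40],[0,8,35,0,40]]

```text
time_s: 6.8
position: [0.5864, 0.1529, 0.1247]
eef_rot: [-0.049, 1.57, 0.049]
ft_force: [1.1, 0.3, -1.1]
opening: 0.553
```

Emit:
servo_tool:
  motion:
    - [[0,8,35,0,40],[0,0,30,0,40],[0,0,0,0,40],[0,0,0,0,40],[0,0,0,0,40],[0,0,0,0,40],[0,0,0,0,40],[0,0,0,0,40]]

```text
time_s: 7.8
position: [0.6496, 0.1644, 0.1244]
eef_rot: [-0.049, 1.57, 0.049]
ft_force: [-0.6, -1.4, -1.1]
opening: 0.555
```

```bash
python3 - <<'E'
from h import *
go(.6503,.164,.0335)
p,d=r.capture("side");cv2.imwrite("pics/s1.png",p)
p,d=r.capture("top");P=pts("top",d)
E
```

```text
t 7.8 pos [0.6496 0.1644 0.1244] yaw 3.55 delta xyz mm [90.9 -0.5  0.7] open 0.555 F [-0.6 -1.4 -1.1] q6 1.64
```

View pics/s1.png

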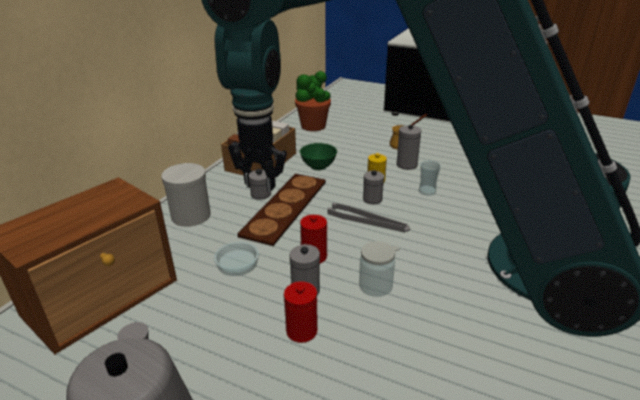

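The shortest canister is held upright in the gripper at about (258,185). Next I lower and release it.

Emit:
servo_tool:
  motion:
    - [[25,-0.5,0.7,0,40],[25,0,0,0,40],[20,0,0,0,40],[10,0,0,0,40],[6,0,0,0,40],[4,0,0,0,40],[1,0,0,0,40],[0,0,0,0,40]]

```text
time_s: 8.9
position: [0.6505, 0.164, 0.0336]
eef_rot: [-0.049, 1.57, 0.049]
ft_force: [0.3, 0.2, -1.7]
opening: 0.553
```

Emit:
servo_tool:
  motion:
    - [[0,0,0,0,52],[0,0,0,0,56],[0,0,0,0,62],[0,0,0,0,70],[0,0,0,0,80],[0,0,0,0,85],[-10,0,0,0,85],[-20,0,0,0,85]]

```text
time_s: 9.9
position: [0.65, 0.1639, 0.0636]
eef_rot: [-0.049, 1.571, 0.049]
ft_force: [-0.2, -0.3, 0.1]
opening: 0.996
```

```bash
python3 -c "from h import *;go(.464,-.0951,.151)"
```

```text
t 9.9 pos [0.65   0.1639 0.0636] yaw 3.55 delta xyz mm [ -87.1 -247.  -201.8] open 0.996 F [-0.2 -0.3  0.1] q6 1.63
```

Emit:
servo_tool:
  motion:
    - [[-40,0,0,0,85],[-47,0,0,0,85],[0,-41,-34,0,85],[0,-41,-34,0,85],[0,-41,-34,0,85],[0,-41,-34,0,85],[0,-41,-34,0,85],[0,-42,-32,0,85]]

```text
time_s: 10.9
position: [0.4631, -0.0962, 0.1511]
eef_rot: [-0.049, 1.569, 0.049]
ft_force: [0.5, -0.6, -0.1]
opening: 0.991
```

```bash
python3 - <<'E'
from h import *
go(.464,-.0951,.034)
p,d=r.capture("top");cv2.imwrite("pics/t2.png",p);P=pts("top",d)
for n,(x,y,h) in{"short":(.6503,.164,.072),"third":(.464,-.095,.076)}.items():
    q=P[(d>0)&(np.hypot(P[...,0]-x,P[...,1]-y)<.045)&(abs(P[...,2]-h)<.005)]
    if len(q):print(n,len(q),q.mean(0).round(4),cv2.minEnclosingCircle(q[:,:2].astype(np.float32)))
E
```

```text
t 10.9 pos [ 0.4631 -0.0962  0.1511] yaw 3.57 delta xyz mm [117.1   1.1   0.9] open 0.991 F [ 0.5 -0.6 -0.1] q6 1.13
short 250 [0.6493 0.164  0.0717] ((0.6494856476783752, 0.16400587558746338), 0.023779526352882385)
```

The shortest canister stands centred on its mat, within about 1 mm and at the right height. Now the third (grey, not the yellow one).

Emit:
servo_tool:
  motion:
    - [[30,1,1,0,85],[30,0,0,0,85],[30,0,0,0,85],[17,0,0,0,85],[10,0,0,0,85],[0,0,0,0,75],[0,0,0,0,46],[0,0,0,0,46]]

```text
time_s: 11.95
position: [0.4655, -0.0941, 0.0341]
eef_rot: [-0.049, 1.569, 0.048]
ft_force: [-0.1, -0.3, 5.5]
opening: 0.629
```

Emit:
servo_tool:
  motion:
    - [[0,0,0,0,46],[0,0,0,0,46],[0,0,0,0,46],[0,0,0,0,46],[0,0,0,0,46],[0,0,0,0,46],[0,0,0,0,46],[0,0,0,0,46]]

```text
time_s: 12.95
position: [0.4655, -0.0942, 0.0341]
eef_rot: [-0.049, 1.569, 0.048]
ft_force: [-0.1, 0.8, 5.8]
opening: 0.624
```

```bash
python3 -c "from h import *;go(.655,.084,.150)"
```

```text
t 12.95 pos [ 0.4655 -0.0942  0.0341] yaw 3.56 delta xyz mm [-115.7  166.   200.3] open 0.624 F [-0.1  0.8  5.8] q6 1.14
```

Emit:
servo_tool:
  motion:
    - [[-20,0,0,0,46],[-45,0,0,0,46],[-51,0,10,0,46],[0,33,38,0,46],[0,33,38,0,46],[0,33,38,0,46],[0,33,38,0,46],[0,35,38,0,46]]

```text
time_s: 13.95
position: [0.6553, 0.0863, 0.1499]
eef_rot: [-0.049, 1.57, 0.048]
ft_force: [0.0, 0.6, -0.6]
opening: 0.627
```

Emit:
servo_tool:
  motion:
    - [[0,0,0,0,46],[0,0,0,0,46],[0,0,0,0,46],[0,0,0,0,46],[30,0,0,0,46],[30,0,0,0,46],[10,0,0,0,46],[0,0,0,0,46]]

```text
time_s: 14.95
position: [0.6541, 0.0849, 0.0795]
eef_rot: [-0.048, 1.571, 0.048]
ft_force: [0.5, 0.0, -1.5]
opening: 0.626
```

```bash
python3 -c "from h import *;go(.655,.0848,.0525)"
```

```text
t 14.95 pos [0.6541 0.0849 0.0795] yaw 3.53 delta xyz mm [27.  -0.1  0.9] open 0.626 F [ 0.5  0.  -1.5] q6 1.51
```

Emit:
servo_tool:
  motion:
    - [[10,0,0.5,0,46],[8,0,0,0,46],[5,0,0,0,46],[3,0,0,0,46],[1,0,0,0,46],[0,0,0,0,46],[0,0,0,0,58],[0,0,0,0,62]]

```text
time_s: 15.95
position: [0.6549, 0.0851, 0.0525]
eef_rot: [-0.049, 1.57, 0.049]
ft_force: [-0.6, 0.3, 0.4]
opening: 0.723
```

Emit:
servo_tool:
  motion:
    - [[0,0,0,0,70],[0,0,0,0,85],[0,0,0,0,85],[0,0,0,0,85],[-15,0,0,0,85],[-30,0,0,0,85],[-45,0,0,0,85],[-30,0,0,0,85]]

```text
time_s: 16.95
position: [0.6552, 0.0852, 0.1755]
eef_rot: [-0.049, 1.568, 0.049]
ft_force: [0.5, -0.4, -0.0]
opening: 0.996
```

```bash
python3 -c "from h import *;go(.461,.3042,.190)"
```

```text
t 16.95 pos [0.6552 0.0852 0.1755] yaw 3.56 delta xyz mm [ -15.   230.7 -180.2] open 0.996 F [ 0.5 -0.4 -0. ] q6 1.51
```

Emit:
servo_tool:
  motion:
    - [[-15,38,-30,0,85],[0,38,-30,0,85],[0,38,-30,0,85],[0,38,-30,0,85],[0,38,-30,0,85],[0,40,-30,0,85],[0,0,0,0,85],[0,0,0,0,85]]

```text
time_s: 17.95
position: [0.4612, 0.3035, 0.1881]
eef_rot: [-0.049, 1.569, 0.049]
ft_force: [0.1, -0.2, -0.5]
opening: 0.994
```

```bash
python3 - <<'E'
from h import *
go(.461,.3042,.055)
p,d=r.capture("top");cv2.imwrite("pics/t3.png",p);P=pts("top",d)
for n,(x,y,h) in{"short":(.6503,.164,.072),"third":(.655,.084,.094)}.items():
    q=P[(d>0)&(np.hypot(P[...,0]-x,P[...,1]-y)<.045)&(abs(P[...,2]-h)<.005)]
    if len(q):print(n,len(q),q.mean(0).round(4),cv2.minEnclosingCircle(q[:,:2].astype(np.float32)))
p,d=r.capture("side");cv2.imwrite("pics/s3.png",p)
E
```

```text
t 17.95 pos [0.4612 0.3035 0.1881] yaw 3.58 delta xyz mm [133.1   0.7  -0.3] open 0.994 F [ 0.1 -0.2 -0.5] q6 1.94
short 257 [0.6489 0.1638 0.0719] ((0.649497389793396, 0.1637234389781952), 0.023893781006336212)
third 341 [0.6535 0.084  0.0935] ((0.6542507410049438, 0.08357024937868118), 0.02697010152041912)
```

View pics/s3.png

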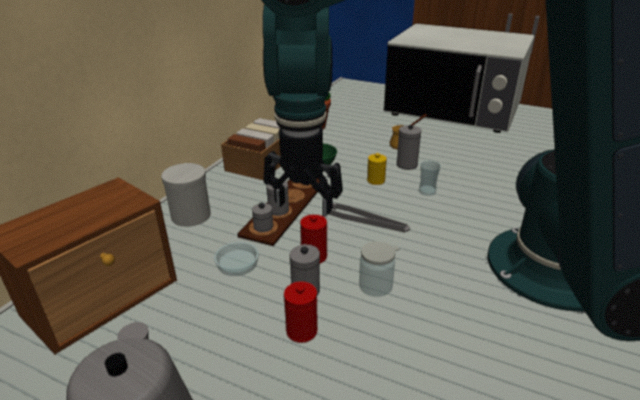

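The two placed canisters stand on their mats, and the gripper is above the grey second canister (305,270), between the two red ones. I descend and grip.

Emit:
servo_tool:
  motion:
    - [[30,0.7,0,0,85],[30,0,0,0,85],[30,0,0,0,85],[25,0,0,0,85],[18,0,0,0,85],[0,0,0,0,75],[0,0,0,0,52],[0,0,0,0,52]]
  grip_force: 35

```text
time_s: 19.05
position: [0.4615, 0.3042, 0.0552]
eef_rot: [-0.048, 1.569, 0.049]
ft_force: [-0.3, -0.3, 2.7]
opening: 0.697
```

Emit:
servo_tool:
  motion:
    - [[0,0,0,0,52],[0,0,0,0,52],[0,0,0,0,52],[0,0,0,0,52],[-20,0,0,0,52],[-30,0,0,0,52],[-40,0,0,0,52],[-30,0,0,0,52]]

```text
time_s: 20.05
position: [0.4608, 0.3043, 0.1761]
eef_rot: [-0.048, 1.569, 0.049]
ft_force: [-0.0, -0.0, -1.3]
opening: 0.69
```

```bash
python3 -c "from h import *;go(.660,.004,.210)"
```

```text
t 20.05 pos [0.4608 0.3043 0.1761] yaw 3.56 delta xyz mm [ -33.9 -312.1  180.2] open 0.69 F [-0.  -0.  -1.3] q6 1.94
```

Emit:
servo_tool:
  motion:
    - [[-34,0,10,0,52],[0,-40,25,0,52],[0,-40,25,0,52],[0,-40,25,0,52],[0,-40,25,0,52],[0,-40,25,0,52],[0,-40,25,0,52],[0,-40,20,0,52]]

```text
time_s: 21.05
position: [0.6585, 0.0346, 0.2083]
eef_rot: [-0.049, 1.57, 0.049]
ft_force: [0.4, 1.2, -1.5]
opening: 0.694
```

Emit:
servo_tool:
  motion:
    - [[0,-32,0,0,52],[0,0,0,0,52],[0,0,0,0,52],[0,0,0,0,52],[30,0,0,0,52],[35,0,0,0,52],[30,0,0,0,52],[10,0,0,0,52]]

```text
time_s: 22.05
position: [0.6589, 0.0048, 0.1019]
eef_rot: [-0.049, 1.573, 0.05]
ft_force: [-0.3, 0.5, -1.9]
opening: 0.696
```

```bash
python3 -c "from h import *;go(.660,.004,.0735)"
```

```text
t 22.05 pos [0.6589 0.0048 0.1019] yaw 3.6 delta xyz mm [28.4 -0.9  1.1] open 0.696 F [-0.3  0.5 -1.9] q6 1.39
```

Emit:
servo_tool:
  motion:
    - [[12,-0.5,0.5,0,52],[8,0,0,0,52],[5,0,0,0,52],[2,0,0,0,52],[0,0,0,0,52],[0,0,0,0,52],[0,0,0,0,52],[0,0,0,0,52]]

```text
time_s: 23.05
position: [0.6604, 0.0035, 0.0764]
eef_rot: [-0.049, 1.57, 0.049]
ft_force: [-0.4, 0.2, -1.0]
opening: 0.695
```

```bash
python3 -c "from h import *;go(.660,.004,.0735)"
```

```text
t 23.05 pos [0.6604 0.0035 0.0764] yaw 3.55 delta xyz mm [ 2.9  0.5 -0.4] open 0.695 F [-0.4  0.2 -1. ] q6 1.39
```

Emit:
servo_tool:
  motion:
    - [[1.5,0,0,0,52],[1,0,0,0,52],[0,0,0,0,52],[0,0,0,0,64],[0,0,0,0,68],[0,0,0,0,75],[0,0,0,0,85],[0,0,0,0,85]]

```text
time_s: 24.05
position: [0.6603, 0.0035, 0.0738]
eef_rot: [-0.049, 1.57, 0.049]
ft_force: [0.3, 0.0, 0.1]
opening: 0.996
```

Emit:
servo_tool:
  motion:
    - [[0,0,0,0,85],[-15,0,0,0,85],[-30,0,0,0,85],[-40,0,0,0,85],[-40,0,-25,0,85],[-20,-35,-25,0,85],[0,-45,-30,0,85],[0,-45,-30,0,85]]

```text
time_s: 25.05
position: [0.5576, -0.1292, 0.2202]
eef_rot: [-0.05, 1.569, 0.049]
ft_force: [1.3, -0.3, 1.1]
opening: 0.996
```

```bash
python3 -c "from h import *;go(.4408,-.3318,.215)"
```

```text
t 25.05 pos [ 0.5576 -0.1292  0.2202] yaw 3.59 delta xyz mm [   5.2 -194.9 -129.2] open 0.996 F [ 1.3 -0.3  1.1] q6 1.14
```

Emit:
servo_tool:
  motion:
    - [[0,-38,-25,0,85],[0,-38,-25,0,85],[0,-38,-25,0,85],[0,-38,-25,0,85],[0,-38,-25,0,85],[0,0,0,0,85],[0,0,0,0,85],[0,0,0,0,85]]

```text
time_s: 26.05
position: [0.4458, -0.3246, 0.2192]
eef_rot: [-0.05, 1.57, 0.05]
ft_force: [-0.5, -0.3, 2.0]
opening: 0.995
```

```bash
cat >> h.py <<'E'
def chk(n,d,T):
    P=pts(n,d)
    for k,(x,y,h) in T.items():
        q=P[(d>0)&(np.hypot(P[...,0]-x,P[...,1]-y)<.045)&(abs(P[...,2]-h)<.005)]
        if len(q)>2:
            c,R=cv2.minEnclosingCircle(q[:,:2].astype(np.float32));print(n,k,len(q),q.mean(0).round(4),np.round(c,4),round(R,4))
T={"short":(.6503,.164,.072),"third":(.655,.084,.094),"second":(.66,.004,.116),"tall":(.665,-.0755,.138)}
E
python3 - <<'E'
from h import *
go(.4408,-.3318,.077)
p,d=r.capture("top");chk("top",d,T);chk("top",d,{"tall0":(.441,-.332,.12)})
E
```

```text
t 26.05 pos [ 0.4458 -0.3246  0.2192] yaw 3.63 delta xyz mm [142.2  -6.8  -5.5] open 0.995 F [-0.5 -0.3  2. ] q6 0.73
top short 247 [0.6491 0.164  0.0719] [0.6495 0.1641] 0.0238
top third 337 [0.6536 0.0839 0.0939] [0.6546 0.0844] 0.0273
top second 439 [0.6594 0.0042 0.1158] [0.6599 0.004 ] 0.03
top tall0 577 [ 0.4408 -0.3315  0.1192] [ 0.4411 -0.332 ] 0.0334
```

Emit:
servo_tool:
  motion:
    - [[0,-6.8,-5.2,0,85],[25,0,0,0,85],[15,0,0,0,85],[0,0,0,0,85],[0,0,0,0,85],[0,0,0,0,85],[0,0,0,0,85],[0,0,0,0,85]]

```text
time_s: 27.1
position: [0.4406, -0.3326, 0.179]
eef_rot: [-0.049, 1.57, 0.049]
ft_force: [-0.1, -0.1, 0.2]
opening: 0.992
```

```bash
python3 -c "from h import *;go(.4408,-.3318,.077)"
```

```text
t 27.1 pos [ 0.4406 -0.3326  0.179 ] yaw 3.56 delta xyz mm [102.    0.8   0.3] open 0.992 F [-0.1 -0.1  0.2] q6 0.71
```

Emit:
servo_tool:
  motion:
    - [[25,0.5,0,0,85],[25,0,0,0,85],[25,0,0,0,85],[17,0,0,0,85],[10,0,0,0,85],[0,0,0,0,78],[0,0,0,0,58],[0,0,0,0,58]]
  grip_force: 45

```text
time_s: 28.1
position: [0.4409, -0.3324, 0.0776]
eef_rot: [-0.049, 1.569, 0.048]
ft_force: [0.8, 0.1, 4.9]
opening: 0.761
```

Emit:
servo_tool:
  motion:
    - [[0,0,0,0,58],[0,0,0,0,58],[0,0,0,0,58],[0,0,0,0,58],[-20,0,0,0,58],[-35,0,0,0,58],[-45,0,0,0,58],[-30,0,0,0,58]]

```text
time_s: 29.1
position: [0.4406, -0.3322, 0.2088]
eef_rot: [-0.05, 1.569, 0.048]
ft_force: [0.2, -0.8, -3.0]
opening: 0.757
```

```bash
python3 -c "from h import *;go(.6648,-.0755,.207)"
```

```text
t 29.1 pos [ 0.4406 -0.3322  0.2088] yaw 3.55 delta xyz mm [  1.8 242.3 239.7] open 0.757 F [ 0.2 -0.8 -3. ] q6 0.72
```

Emit:
servo_tool:
  motion:
    - [[-5,32,35,0,58],[0,35,35,0,58],[0,35,35,0,58],[0,35,35,0,58],[0,35,35,0,58],[0,35,35,0,58],[0,32,28,0,58],[0,0,0,0,58]]

```text
time_s: 30.1
position: [0.6643, -0.0763, 0.211]
eef_rot: [-0.051, 1.571, 0.052]
ft_force: [-1.2, 0.0, -2.3]
opening: 0.764
```

Emit:
servo_tool:
  motion:
    - [[0,0,0,0,58],[0,0,0,0,58],[0,0,0,0,58],[0,0,0,0,58],[0,0,0,0,58],[0,0,0,0,58],[0,0,0,0,58],[0,0,0,0,58]]

```text
time_s: 31.1
position: [0.6632, -0.0787, 0.2118]
eef_rot: [-0.049, 1.57, 0.049]
ft_force: [-0.4, -0.2, -3.6]
opening: 0.766
```

```bash
python3 -c "from h import *;go(.6648,-.0757,.096)"
```

```text
t 31.1 pos [ 0.6632 -0.0787  0.2118] yaw 3.56 delta xyz mm [115.8   2.9   1.8] open 0.766 F [-0.4 -0.2 -3.6] q6 1.27
```

Emit:
servo_tool:
  motion:
    - [[15,2.8,1.7,0,58],[25,0,0,0,58],[25,0,0,0,58],[20,0,0,0,58],[12,0,0,0,58],[8,0,0,0,58],[6,0,0,0,58],[0,0,0,0,58]]

```text
time_s: 32.1
position: [0.6648, -0.0759, 0.1007]
eef_rot: [-0.049, 1.57, 0.049]
ft_force: [-0.2, 0.8, -2.9]
opening: 0.767
```

```bash
python3 -c "from h import *;go(.6648,-.0757,.096)"
```

```text
t 32.1 pos [ 0.6648 -0.0759  0.1007] yaw 3.55 delta xyz mm [4.7 0.2 0. ] open 0.767 F [-0.2  0.8 -2.9] q6 1.27
```

Emit:
servo_tool:
  motion:
    - [[2,0,0,0,58],[2,0,0,0,58],[0.5,0,0,0,58],[0,0,0,0,58],[0,0,0,0,70],[0,0,0,0,74],[0,0,0,0,85],[0,0,0,0,85]]

```text
time_s: 33.1
position: [0.6648, -0.0759, 0.0964]
eef_rot: [-0.049, 1.57, 0.049]
ft_force: [-0.4, 1.1, -0.8]
opening: 0.994
```

Emit:
servo_tool:
  motion:
    - [[0,0,0,0,85],[0,0,0,0,85],[-15,0,0,0,85],[-30,0,0,0,85],[-40,0,0,0,85],[-40,0,0,0,85],[-10,0,-40,0,85],[0,0,-40,0,85]]

```text
time_s: 34.1
position: [0.5846, -0.081, 0.2331]
eef_rot: [-0.05, 1.568, 0.048]
ft_force: [0.6, -0.2, 1.3]
opening: 0.998
```

Emit:
servo_tool:
  motion:
    - [[0,-40,-40,0,85],[0,-40,-40,0,85],[0,-40,-30,0,85],[0,0,0,0,85],[0,0,0,0,85],[0,0,0,0,85],[0,0,0,0,85],[0,0,0,0,85]]

```text
time_s: 35.1
position: [0.4828, -0.207, 0.2312]
eef_rot: [-0.049, 1.57, 0.049]
ft_force: [0.6, 0.5, -0.3]
opening: 0.993
```

```bash
python3 - <<'E'
from h import *
go(.5,-.2,.2)
for n in("top","side"):
    p,d=r.capture(n);chk(n,d,T);chk(n,d,{"bowl":(.684,-.206,.055),"dish":(.6405,.2915,.026)})
    cv2.imwrite(f"pics/{n}9.png",p)
E
```

```text
t 35.1 pos [ 0.4828 -0.207   0.2312] yaw 3.6 delta xyz mm [31.2  5.9 17.6] open 0.993 F [ 0.6  0.5 -0.3] q6 0.95
top short 253 [0.6491 0.1639 0.0717] [0.6496 0.1643] 0.0237
top third 341 [0.6536 0.0837 0.0937] [0.6543 0.0841] 0.0269
top second 441 [0.6591 0.0043 0.1156] [0.6596 0.0041] 0.03
top tall 564 [ 0.664  -0.0755  0.1375] [ 0.6647 -0.076 ] 0.0333
top dish 104 [0.646  0.3024 0.0248] [0.6405 0.2916] 0.045
side short 166 [0.6456 0.1683 0.0718] [0.6486 0.1634] 0.0251
side third 191 [0.6502 0.0889 0.0939] [0.6558 0.0853] 0.03
side second 200 [0.6557 0.0093 0.1161] [0.6588 0.0049] 0.0321
side tall 213 [ 0.6609 -0.0701  0.1377] [ 0.6622 -0.0777] 0.0373
side dish 108 [0.658  0.2844 0.0245] [0.6406 0.2915] 0.045
```

View pics/top9.png

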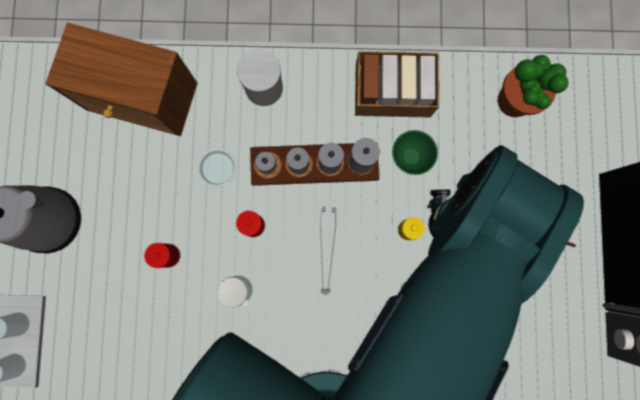

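View pics/side9.png

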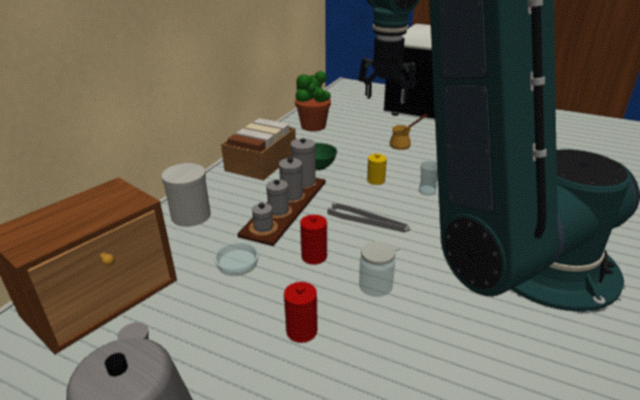

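The final pictures show all four canisters upright on their mats, stepping down from the bowl (415,152) to the dish (217,168). The bowl, the dish and the look-alikes haven't moved, and the arm is clear.

```bash
python3 -c "from bench import r;print(r.job_done())"
```

```text
the job is handed in; nothing more can be done
None
```

The four steel canisters now stand upright on their cork mats, tallest next to the green bowl and stepping down to the shortest next to the glass dish. I handed the job in at about 35 s of the 112 s allowed.

- **Placing:** in the last top view the lid centres were within about 1.5 mm of the mat centres, and each lid stood at its expected height.
- **Side view:** it agreed to within about 3 mm. Only part of each lid shows from there, so its circle fits were rougher.
- **Bowl and dish:** the dish measured where it stood at the start. The bowl's final depth check returned no result, because I set its search radius too small. It looks unmoved in both pictures.
- **Everything else:** in the pictures the red and yellow look-alikes, the jar, the tea glass and the tongs are still in place. The arm stood clear when I handed in.

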